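# Feeler check of a sprung screen clamp

## Task

Check the spring grip of the screen clamp on the repair bench: draw the middle-sized of the three feeler blades out of its rack, then push it blade-down between the clamp's two sprung jaws, feeling them drag on it, until it is fully home. Leave it standing upright there and let go.

Things in the scene. Friction and masses are not known exactly. Their poses are not given: they have to be found in the camera images.
- feeler: Middle-sized of three feelers hanging upright in the rack. Black handle 24 mm thick (x) x 40 wide (y) x 50 tall; steel blade 7 mm thick (x) x 24 wide (y) reaching 40 mm straight down from the middle of its underside. About 90 g. Origin: handle's centre, so its underside is 25 mm and the blade's tip 65 mm below; z points up. The others' handles are 26 mm (thin blade) and 56 mm wide (thick blade).
- rack: Fixed grey block 64 (x) x 260 (y) x 45 mm high; origin: centre of its underside. Three slots at 78 mm pitch along y hold the feelers in varying order, handles resting on its top, blades loose in the slots. The handles' wide faces look along x and are free to be gripped across their 24 mm.
- clamp: Fixed screen clamp: aluminium base plate 130 (x) x 150 (y) x 12 mm thick, a grey housing 38 mm high near each x end, and between them two steel jaws with flared lips 110 mm long (y), whose gap runs along y through the middle. Origin: centre of the base's underside; z up.
- gap_mouth (a point): Centre of the gap's mouth, level with the tops of the jaws' flared lips, 46 mm over the bench; x across the gap, y along it, z up. Mouth 24 mm wide, narrowing to 5 mm at 20 mm deep. A 4 N spring shuts each jaw, which yields up to 12 mm in x: the blade must be pushed in against a few N of drag. Fully home, its tip stands on the base plate 34 mm below the mouth, the handle's underside 6 mm above it.

How it is judged:
On the way, in this order (a step that is already met when the one before it is completed fails the run):
1. the middle feeler is lifted clear of the rack, its tip above the rack's top (height (world z) of feeler above 0.112 m), for 0.1 s.
2. the blade is between the jaws, its tip more than 22 mm below the mouth, and the jaws drag on it while the fingers hold it (z of feeler in the frame of gap_mouth below 0.043 m and horizontal distance between feeler and gap_mouth below 0.05 m and contact force between feeler and clamp above 1.5 N and contact force between the fingers and feeler above 1 N), for 0.05 s.
At the end, for the whole second after the job is handed in: The middle feeler stands at rest between the clamp's jaws, gripped by them: blade home to within 10 mm of the base plate, within 15 mm of the gap's middle across it and 45 mm along it, upright and in line with the gap within 14 degrees (z of feeler in the frame of gap_mouth between 0.024 and 0.041 m and x of feeler in the frame of gap_mouth between -0.015 and 0.015 m and y of feeler in the frame of gap_mouth between -0.045 and 0.045 m and angle between feeler's own z axis and vertical below 0.25 rad and angle between the x axis of feeler and the x axis of gap_mouth, either way round below 0.25 rad and contact force between feeler and clamp above 1 N and linear speed of feeler below 0.02 m/s); the robot touches nothing.
It also fails if it takes over 38 s, if anything falls off the work surface, if the arm or the gripper's body presses on something with over 40 N, if the wrist force passes 120 N, or if a joint passes its speed limit or range.

## Robot

A 7-joint arm with a two-finger parallel gripper is mounted at the origin on the work surface. World frame = base frame: x ahead of the robot, y to its left, z up, the work surface at z = 0. Lengths are in m, angles in rad, forces in N, time in s.
With the tool pointing down it reaches from about 0.375 to 0.925 m from the base axis. Payload 3.1 kg.
Tool frame: the origin (TCP) lies at the very end of the fingers, on their centre line; the grasp point (between the pads) lies 19 mm behind it; z points along the fingers, y is the direction in which the jaws open and shut (so a half turn about z gives the same grasp; the last joint's range is limited). The gripper opens to 85 mm and grips with 20 to 120 N. Pads are 22 mm wide; open, the fingers measure 114 mm over their backs; the gripper's body (76 mm by 85 mm) begins 54 mm behind the grasp point. The pads swing forward as they close: fully open they stand 13 mm farther back than shut.
Start: joints at [1.229, 0.383, 0.044, 1.598, -0.018, 1.161, -0.05], TCP at [0.157, -0.631, 0.231] pointing down, gripper open.
Joint ranges: [-2.61, 2.61], [-0.41, 2.15], [-1.48, 1.57], [0, 2.5], [-1.57, 4.71], [0.05, 1.97], [-2.85, 2.85]. Speed limits (rad/s): [2.79, 2.79, 3.14, 3.14, 3.14, 3.14, 3.14].

## Interface

Orientations are given as a 3x3 rotation matrix whose columns are the frame's x, y, z axes.
In Python, from plant import state, eyes, ticket gives the robot as it stands. The module is installed in compiled form; this text tells all that it offers.
- The arm moves only by the tool carry_out, never from a script. Its argument "plan" is a list that holds one entry, the list of rows, each a list of 6 numbers: the shift along the tool's x, y, z in mm, then the turn, a rotation vector about the tool's x, y, z in degrees. A call has 1 to 12 rows; each row is the pose to reach, as a shift and turn from the pose commanded when the call began, along the tool's axes at that moment; what a row does not reach only later rows make up. A row lasts 1/8 s, in which the tool goes at most 62.5 mm and 10.7 degrees, less where a joint would pass 70% of its speed; a pose out of reach is approached as far as the arm can. A call with a gripper value outside its range is refused whole. "claw" is the closure, from 0 (fully open) to 1 (shut), set as the call begins (left out, the last holds). The fingers move at their own pace and stop on an object; "newtons" is the grip in N (left out, the last holds). Time passes only in rows, so rows that repeat a pose let the fingers close. It gives the time, the measured TCP pose, the force and the opening at its end, in the units of the state.
- state(): the state, without advancing time (a new reading comes with each control period).
- eyes.grab_frame(name): name is "scene" or "top" or "wrist"; returns a dict with "frame" (480x640x3 uint8, blue, green, red), "depth" (480x640 float32, m along the optical axis (not along the pixel's ray), 0 where there is no reading), "fx", "fy", "cx", "cy" (pixels), "world_from_camera" (4x4, takes a point from camera to world coordinates). Camera axes: x right, y down, z forward; pixel columns grow to the right and rows downward; lengths in m; the calibration is good to about 2 mm. A picture is of the moment at which its call begins.
- ticket.finish_job(): hands the job in, once; it reports no verdict.
The state is a dict: "time": time; "joints": joint angles; "joint_velocities": joint speeds; "tau": joint torques, N m; "eef_pos": TCP position; "orientation": TCP orientation; "wrist_force": force on the tool from outside, world axes, zero at the start; "moment": the same for the moment, N m; "opening": finger opening in m.
Only numpy, scipy, OpenCV 4.12 (cv2) and the standard library are available. Lean on these libraries where they do the work, as an engineer would, in place of code of your own. Each camera call takes 0.05 s, during which the arm holds its last target. There are 200 camera calls.

## Working session

There is one attempt and no reset: what is moved stays moved. The work goes in short steps, Python scripts to look and compute and a tool call to move; the robot and the scene stay as the last step left them, time stands still between calls to the robot, and variables do not carry over. Pictures are saved under pics/ and viewed, about 8 in all and at most 12, crops included, and the job is handed in when it is done.

Besides the shell and the picture viewer there is one more tool, called after "Call:" as a command line: name --argument value ..., lists and objects as JSON in quotes. carry_out: Moves the arm, as the interface text tells. Its arguments: {"type":"object","properties":{"plan":{"type":"array"},"claw":{"type":"number"},"newtons":{"type":"number"}},"required":["plan"]}

```bash
mkdir -p pics
cat > h.py <<'E'
import numpy as np, cv2
from plant import state, eyes, ticket
def grab(n,save=None):
    f=eyes.grab_frame(n)
    if save: cv2.imwrite(f'pics/{save}.png',f['frame']); np.savez(f'pics/{save}.npz',**{k:v for k,v in f.items()})
    return f
def cloud(f):
    v,u=np.mgrid[0:480,0:640]; d=np.asarray(f['depth'])
    p=np.stack([(u-f['cx'])/f['fx']*d,(v-f['cy'])/f['fy']*d,d],-1)
    T=np.asarray(f['world_from_camera']); w=p@T[:3,:3].T+T[:3,3]; w[d<=0]=np.nan; return w
E
python3 - <<'E'
from h import *
s=state(); print({k:np.round(v,3).tolist() for k,v in s.items()})
for n in('top','scene'):
    f=grab(n,n+'0'); print(n,np.round(f['world_from_camera'],3).tolist(),f['fx'])
E
```

```text
{'time': 0.0, 'joints': [1.229, 0.384, 0.044, 1.6, -0.018, 1.161, -0.05], 'joint_velocities': [0.0, -0.0, -0.0, -0.0, 0.0, -0.001, -0.0], 'tau': [-0.0, -43.346, 1.024, -24.952, 0.011, 0.011, -0.0], 'eef_pos': [0.157, -0.63, 0.23], 'orientation': [[0.97, 0.241, -0.001], [0.241, -0.97, 0.003], [-0.0, -0.003, -1.0]], 'wrist_force': [-0.801, -0.928, 0.247], 'moment': [0.01, 0.016, -0.013], 'opening': 0.086}
top [[0.008, -0.989, 0.144, 0.452], [-1.0, -0.009, -0.004, 0.007], [0.005, -0.144, -0.99, 0.849], [0.0, 0.0, 0.0, 1.0]] 459.42019834685857
scene [[0.304, 0.608, -0.733, 1.219], [0.953, -0.189, 0.239, -0.2], [0.007, -0.771, -0.637, 0.642], [0.0, 0.0, 0.0, 1.0]] 568.5800845820207
```

View pics/top0.png

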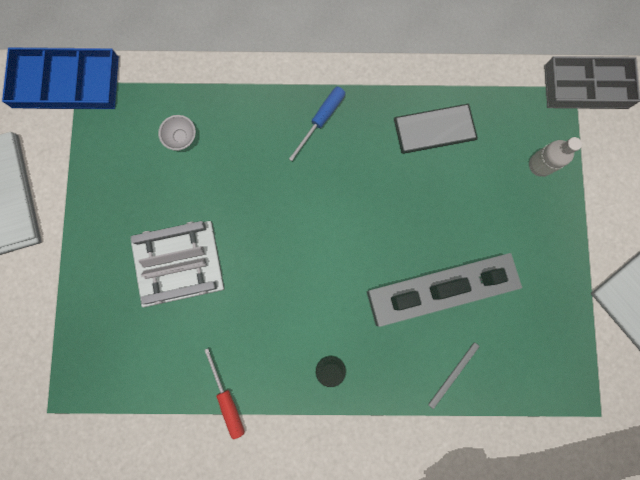

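View pics/scene0.png

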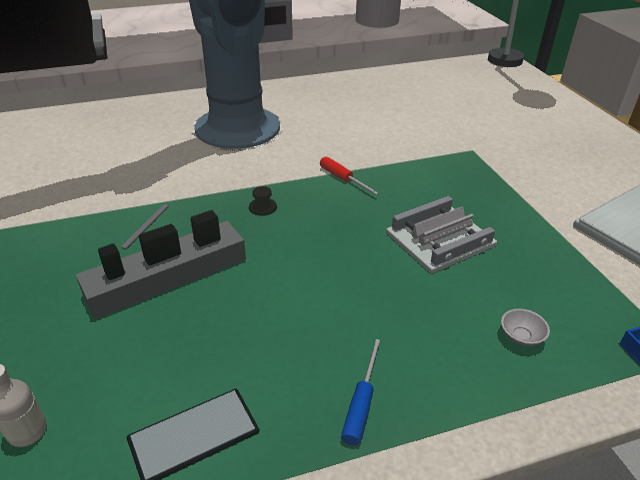

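The top view shows the clamp near (177,263). In the rack the wide feeler is at (451,288), the narrow one at (494,276) and the middle-sized one at (406,300), so the middle-sized sits at the +y end. Next I measure them from depth.

```bash
cat > m.py <<'E'
from h import *
def rect(p,name):
    (c,s,a)=cv2.minAreaRect((p[:,:2]*1000).astype(np.float32)); print(name,len(p),'c',np.round(c,1),'size',np.round(s,1),'ang',round(a,1),'zmed',np.round(np.median(p[:,2])*1000,1),'mean',np.round(p.mean(0)*1000,1))
f=dict(np.load('pics/top0.npz')); w=cloud(f); z=w[...,2]
def roi(u0,u1,v0,v1,z0,z1):
    m=np.zeros((480,640),bool); m[v0:v1,u0:u1]=1; return w[m&(z>z0)&(z<z1)]
rect(roi(385,428,280,318,.085,.11),'mid top'); rect(roi(428,474,270,308,.085,.11),'wide'); rect(roi(474,515,262,295,.085,.11),'narrow')
rect(roi(360,530,245,335,.035,.055),'rack top')
rect(roi(120,235,215,312,.006,.06),'clamp all'); rect(roi(120,235,215,312,.006,.018),'clamp base')
p=roi(120,235,215,312,.036,.06); rect(p,'housings+jaws')
m=roi(135,212,245,280,.036,.06); rect(m,'jaws')
for n,(u0,u1,v0,v1) in dict(h1=(125,215,220,246),h2=(130,222,282,308)).items(): rect(roi(u0,u1,v0,v1,.042,.06),n)
E
python3 m.py
```

```text
mid top 371 c [ 460.5 -143.9] size [24.  40.3] ang 14.9 zmed 95.2 mean [ 460.3 -142.9   95.1]
wide 519 c [ 480.8 -218.5] size [24.  55.9] ang 15.1 zmed 95.3 mean [ 480.7 -217.7   95. ]
narrow 253 c [ 501.1 -293.7] size [24.1 25.9] ang 14.6 zmed 95.1 mean [ 500.8 -292.3   94.6]
rack top 4145 c [ 480.9 -219.6] size [ 64.3 261.4] ang 15.2 zmed 45.5 mean [ 480.2 -215.7   45.6]
clamp all 6010 c [523.5 258.5] size [170.5 169.8] ang 3.8 zmed 16.1 mean [524.8 256.9  24.1]
clamp base 3051 c [523.5 258.5] size [170.5 169.8] ang 3.8 zmed 12.6 mean [524.6 254.5  12.6]
housings+jaws 1764 c [525.5 260.9] size [124.2 130.4] ang 12.8 zmed 39.2 mean [525.1 260.3  40.3]
jaws 655 c [525.5 260.8] size [ 31.5 110.4] ang 12.8 zmed 43.7 mean [526.4 260.7  43. ]
h1 2 c [571.4 309.3] size [22.9  0. ] ang 90.6 zmed 42.4 mean [571.4 309.3  42.4]
h2 4 c [465.5 276.5] size [10.6 65.9] ang 10.7 zmed 42.7 mean [465.3 279.5  42.8]
```

Run:
```python
import cv2,numpy as np
a=cv2.imread('pics/top0.png')
c=cv2.resize(a[210:315,120:235],None,fx=5,fy=5,interpolation=cv2.INTER_CUBIC); cv2.imwrite('pics/c1.png',c)
```

```text
(no output)
```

View pics/c1.png

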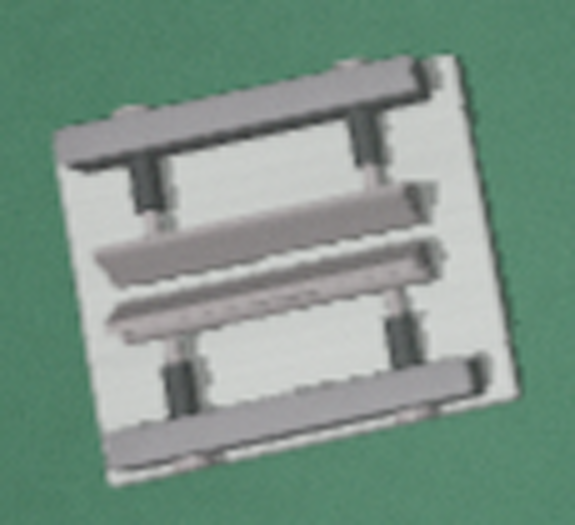

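```bash
cat > go.py <<'E'
import sys
from h import *
from scipy.spatial.transform import Rotation as R
# usage: go.py x y z(mm) yaw_of_tool_x(deg)
x,y,z,a=map(float,sys.argv[1:5]); s=state()
Q=np.array(s['orientation']); a=np.deg2rad(a); X=np.array([np.cos(a),np.sin(a),0]); Z=np.array([0,0,-1.]); T=np.c_[X,np.cross(Z,X),Z]
print('t',s['time'],'tcp',np.round(np.array(s['eef_pos'])*1000,1),'yaw',np.round(np.degrees(np.arctan2(Q[1,0],Q[0,0])),2),'F',np.round(s['wrist_force'],1),'open',s['opening'],'j',np.round(s['joints'],2))
print('row',np.round(Q.T@(np.array([x,y,z])-np.array(s['eef_pos'])*1000),1),np.round(np.degrees(R.from_matrix(Q.T@T).as_rotvec()),2))
E
python3 go.py 460.5 -143.9 150 105.1
```

```text
t 0.1 tcp [ 156.7 -629.9  230. ] yaw 13.97 F [-0.3 -0.5  0.8] open 0.08531844193373879 j [ 1.23  0.38  0.04  1.6  -0.02  1.16 -0.05]
row [ 412.2 -398.1   80.9] [ -0.12  -0.11 -91.13]
```

Call:
carry_out --plan '[[[412, -398, 81, -0.1, -0.1, -91.1], [412, -398, 81, -0.1, -0.1, -91.1], [412, -398, 81, -0.1, -0.1, -91.1], [412, -398, 81, -0.1, -0.1, -91.1], [412, -398, 81, -0.1, -0.1, -91.1], [412, -398, 81, -0.1, -0.1, -91.1], [412, -398, 81, -0.1, -0.1, -91.1], [412, -398, 81, -0.1, -0.1, -91.1], [412, -398, 81, -0.1, -0.1, -91.1], [412, -398, 81, -0.1, -0.1, -91.1], [412, -398, 81, -0.1, -0.1, -91.1], [412, -398, 81, -0.1, -0.1, -91.1]]]' --claw 0 --newtons 60

```text
time: 1.6
eef_pos: [0.4597, -0.1465, 0.15]
orientation: [[-0.258, 0.966, -0.001], [0.966, 0.258, -0.003], [-0.002, -0.001, -1.0]]
wrist_force: [-0.6, 0.2, 0.1]
opening: 0.086
```

```bash
python3 go.py 460.5 -143.9 150 105.1; python3 -c "
from h import *
grab('wrist','w1')"
```

```text
t 1.6 tcp [ 459.7 -146.5  150. ] yaw 104.95 F [-0.6  0.2  0.1] open 0.08604519673672216 j [ 0.7   0.2  -0.52  2.05  0.13  0.92  0.37]
row [2.3 1.4 0. ] [-0.07  0.14 -0.15]
```

View pics/w1.png

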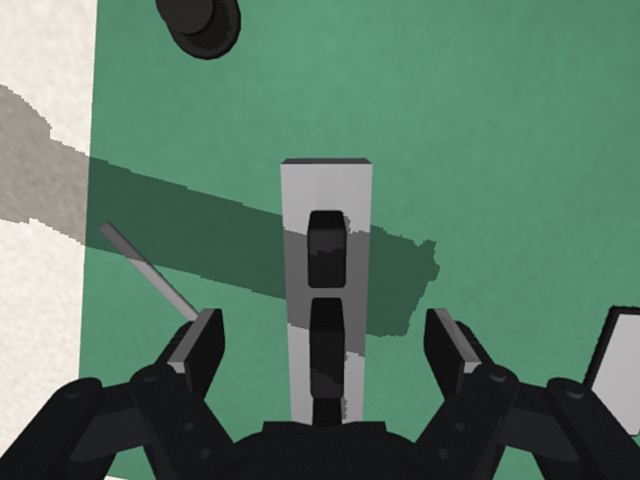

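The wrist view shows the middle feeler's handle at (327,250) and the wide one below it at (327,350). I cross-check the middle handle's position from the wrist depth.

```bash
python3 - <<'E'
import re
exec(open('m.py').read().split("f=dict")[0])
f=dict(np.load('pics/w1.npz')); w=cloud(f); z=w[...,2]
def roi(u0,u1,v0,v1,z0,z1):
    m=np.zeros((480,640),bool); m[v0:v1,u0:u1]=1; return w[m&(z>z0)&(z<z1)]
rect(roi(295,360,200,292,.088,.105),'mid top'); rect(roi(295,360,294,400,.088,.105),'wide')
rect(roi(270,380,150,420,.035,.055),'rack')
E
python3 go.py 460.5 -144 56 105.1
```

```text
mid top 2386 c [ 459.  -142.4] size [23.9 40.1] ang 15.0 zmed 93.8 mean [ 458.6 -141.1   93.7]
wide 2476 c [ 479.3 -217.4] size [23.9 56.3] ang 14.9 zmed 93.8 mean [ 478.6 -214.7   93.5]
rack 14223 c [ 475.3 -202.7] size [ 64.2 228.4] ang 15.2 zmed 44.0 mean [ 468.3 -177.    44.1]
t 1.65 tcp [ 459.7 -146.9  150.1] yaw 104.89 F [ 0.5 -0.6  0.9] open 0.08551788999418156 j [ 0.7   0.2  -0.52  2.05  0.13  0.92  0.37]
row [ 2.8  1.6 94.1] [-0.06  0.15 -0.21]
```

Call:
carry_out --plan '[[[3.5, 1, 40, 0, 0, 0], [3.5, 1, 75, 0, 0, 0], [3.5, 1, 94, 0, 0, 0], [3.5, 1, 94, 0, 0, 0]]]'

```text
time: 2.15
eef_pos: [0.4584, -0.1429, 0.0548]
orientation: [[-0.257, 0.966, -0.004], [0.966, 0.257, -0.001], [-0.0, -0.004, -1.0]]
wrist_force: [0.5, 0.1, -0.4]
opening: 0.0858
```

Call:
carry_out --plan '[[[0, 0, 0, 0, 0, 0], [0, 0, 0, 0, 0, 0], [0, 0, 0, 0, 0, 0], [0, 0, 0, 0, 0, 0], [0, 0, 0, 0, 0, 0], [0, 0, 0, 0, 0, 0], [0, 0, 0, 0, 0, 0], [0, 0, 0, 0, 0, 0]]]' --claw 1 --newtons 60

```text
time: 3.15
eef_pos: [0.4615, -0.1419, 0.0571]
orientation: [[-0.26, 0.966, 0.002], [0.966, 0.26, -0.003], [-0.003, 0.001, -1.0]]
wrist_force: [-1.1, -0.2, 5.9]
opening: 0.0231
```

Call:
carry_out --plan '[[[0, 0, -20, 0, 0, 0], [0, 0, -50, 0, 0, 0], [0, 0, -90, 0, 0, 0], [0, 0, -120, 0, 0, 0], [0, 0, -120, 0, 0, 0], [0, 0, -120, 0, 0, 0]]]'

```text
time: 3.9
eef_pos: [0.4595, -0.1412, 0.1749]
orientation: [[-0.26, 0.966, -0.002], [0.966, 0.26, -0.002], [-0.001, -0.002, -1.0]]
wrist_force: [0.7, -0.4, -0.6]
opening: 0.0234
```

```bash
python3 go.py 525.5 260.8 177 102.8
python3 - <<'E'
exec(open('m.py').read().split("f=dict")[0])
f=grab('scene','s1'); g=grab('wrist','w2')
cv2.imwrite('pics/s1c.png',np.hstack([cv2.resize(f['frame'][100:300,0:300],(600,400))]))
E
```

```text
t 3.9 tcp [ 459.5 -141.2  174.9] yaw 105.07 F [ 0.7 -0.4 -0.6] open 0.023430474776344728 j [ 0.71  0.17 -0.54  2.03  0.1   0.98  0.39]
row [371.  168.3  -2.8] [-0.12  0.06  2.27]
```

View pics/s1c.png

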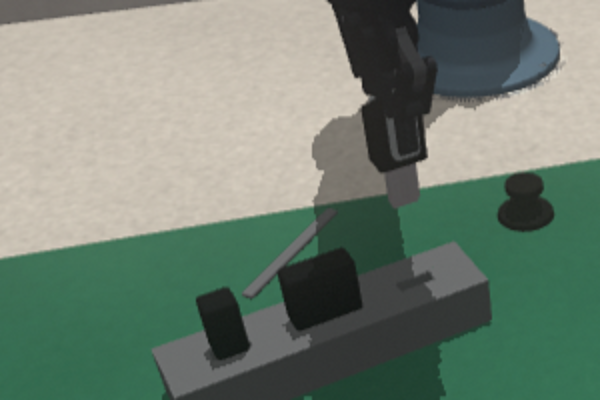

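The crop shows the middle feeler hanging upright in the fingers at (400,150), with its slot empty at (415,280). I carry it over the clamp.

Call:
carry_out --plan '[[[371, 168, 15, -0.1, 0.1, 2.3], [371, 168, 15, -0.1, 0.1, 2.3], [371, 168, 15, -0.1, 0.1, 2.3], [371, 168, 15, -0.1, 0.1, 2.3], [371, 168, 15, -0.1, 0.1, 2.3], [371, 168, 15, -0.1, 0.1, 2.3], [371, 168, 15, -0.1, 0.1, 2.3], [371, 168, 15, -0.1, 0.1, 2.3], [371, 168, 15, -0.1, 0.1, 2.3], [371, 168, 15, -0.1, 0.1, 2.3]]]'

```text
time: 5.25
eef_pos: [0.5266, 0.2579, 0.1596]
orientation: [[-0.218, 0.976, 0.001], [0.976, 0.218, -0.002], [-0.002, 0.0, -1.0]]
wrist_force: [-0.3, -1.1, -1.3]
opening: 0.0233
```

```bash
python3 go.py 525.5 260.8 105 102.8
python3 - <<'E'
from h import *
f=grab('scene','s2'); g=grab('wrist','w3')
a=cv2.resize(f['frame'][90:290,350:550],(400,400)); b=cv2.resize(g['frame'],(400,300)); b=np.vstack([b,np.zeros((100,400,3),np.uint8)])
cv2.imwrite('pics/s2c.png',np.hstack([a,b]))
E
```

```text
t 5.25 tcp [526.6 257.9 159.6] yaw 102.6 F [-0.3 -1.1 -1.3] open 0.023313592611358236 j [ 0.05  0.43 -0.71  1.79  0.33  1.04 -0.56]
row [ 3.2 -0.4 54.6] [ 0.01  0.13 -0.2 ]
```

View pics/s2c.png

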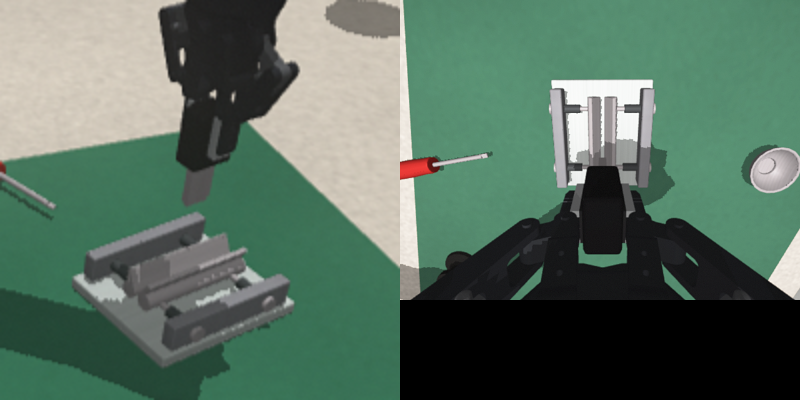

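Blade and gap line up in both views (wrist view: gap u≈602, handle u≈602). I descend to just above the mouth, then push in slowly.

Call:
carry_out --plan '[[[3, -0.4, 20, 0, 0.1, -0.2], [3, -0.4, 40, 0, 0.1, -0.2], [3, -0.4, 55, 0, 0.1, -0.2], [3, -0.4, 55, 0, 0.1, -0.2]]]'

```text
time: 5.85
eef_pos: [0.5238, 0.2623, 0.1029]
orientation: [[-0.225, 0.974, -0.003], [0.974, 0.225, -0.0], [0.0, -0.003, -1.0]]
wrist_force: [-0.6, -0.1, -1.6]
opening: 0.0234
```

Call:
carry_out --plan '[[[0, 0, 4, 0, 0, 0], [0, 0, 8, 0, 0, 0], [0, 0, 12, 0, 0, 0], [0, 0, 16, 0, 0, 0], [0, 0, 19, 0, 0, 0], [0, 0, 22, 0, 0, 0], [0, 0, 22, 0, 0, 0]]]'

```text
time: 6.72
eef_pos: [0.5253, 0.2633, 0.0831]
orientation: [[-0.225, 0.974, 0.001], [0.974, 0.225, 0.001], [0.001, 0.001, -1.0]]
wrist_force: [0.7, 0.1, -0.9]
opening: 0.0237
```

Call:
carry_out --plan '[[[0, 0, 2, 0, 0, 0], [0, 0, 4, 0, 0, 0], [0, 0, 6, 0, 0, 0], [0, 0, 8, 0, 0, 0], [0, 0, 10, 0, 0, 0], [0, 0, 12, 0, 0, 0], [0, 0, 12, 0, 0, 0]]]'

```text
time: 7.6
eef_pos: [0.5259, 0.2639, 0.0716]
orientation: [[-0.225, 0.974, 0.002], [0.974, 0.225, 0.003], [0.002, 0.003, -1.0]]
wrist_force: [-1.4, 0.6, 2.6]
opening: 0.0233
```

Call:
carry_out --plan '[[[0, 0, 1.5, 0, 0, 0], [0, 0, 3, 0, 0, 0], [0, 0, 4.5, 0, 0, 0], [0, 0, 6, 0, 0, 0], [0, 0, 6, 0, 0, 0]]]'

```text
time: 8.22
eef_pos: [0.5254, 0.2633, 0.0651]
orientation: [[-0.224, 0.974, 0.001], [0.974, 0.224, 0.002], [0.001, 0.001, -1.0]]
wrist_force: [-0.6, -0.4, 1.1]
opening: 0.0233
```

Call:
carry_out --plan '[[[0, 0, 1, 0, 0, 0], [0, 0, 2, 0, 0, 0], [0, 0, 3, 0, 0, 0], [0, 0, 3, 0, 0, 0]]]'

```text
time: 8.72
eef_pos: [0.5257, 0.2634, 0.0641]
orientation: [[-0.224, 0.975, 0.002], [0.975, 0.224, 0.0], [0.0, 0.002, -1.0]]
wrist_force: [-2.7, -1.6, 11.7]
opening: 0.0234
```

```bash
python3 go.py 525.5 260.8 63 102.8
python3 - <<'E'
from h import *
f=grab('scene','s3'); g=grab('wrist','w4')
a=cv2.resize(f['frame'][110:290,360:540],(400,400)); b=cv2.resize(g['frame'],(400,300)); b=np.vstack([b,np.zeros((100,400,3),np.uint8)])
cv2.imwrite('pics/s3c.png',np.hstack([a,b]))
E
```

```text
t 8.725 tcp [525.7 263.4  64.1] yaw 102.96 F [-2.7 -1.6 11.7] open 0.023398392072245103 j [-0.01  0.56 -0.65  1.84  0.43  0.88 -0.64]
row [-2.5 -0.8  1.1] [ 0.1  -0.    0.16]
```

View pics/s3c.png

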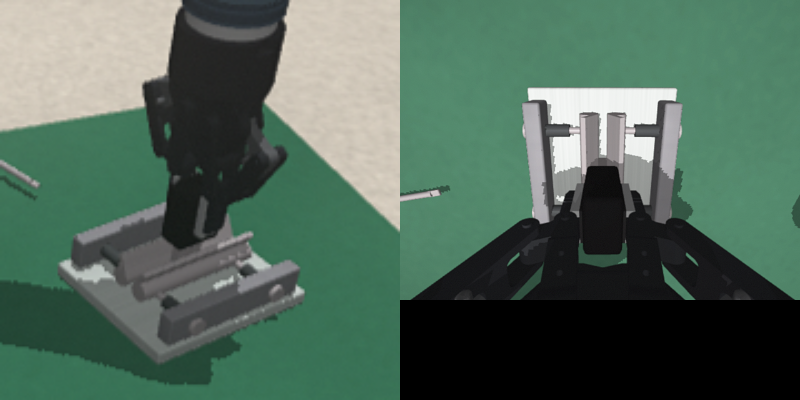

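The scene view shows the handle just above the lips. The force jumped to 11.7 N at TCP z = 64 mm, as expected when the tip reaches the base plate. I release and retreat.

Call:
carry_out --plan '[[[0, 0, -1, 0, 0, 0], [0, 0, -1, 0, 0, 0], [0, 0, -1, 0, 0, 0], [0, 0, -1, 0, 0, 0], [0, 0, -1, 0, 0, 0], [0, 0, -1, 0, 0, 0], [0, 0, -1, 0, 0, 0]]]' --claw 0

```text
time: 9.7
eef_pos: [0.5256, 0.2634, 0.0635]
orientation: [[-0.224, 0.974, 0.001], [0.974, 0.224, 0.002], [0.001, 0.002, -1.0]]
wrist_force: [0.3, 0.4, 0.2]
opening: 0.0852
```

Call:
carry_out --plan '[[[0, 0, -20, 0, 0, 0], [0, 0, -50, 0, 0, 0], [0, 0, -90, 0, 0, 0], [0, 0, -130, 0, 0, 0], [0, 0, -150, 0, 0, 0], [0, 0, -150, 0, 0, 0], [0, 0, -150, 0, 0, 0]]]'

```text
time: 10.58
eef_pos: [0.5244, 0.2623, 0.2119]
orientation: [[-0.224, 0.974, -0.001], [0.974, 0.224, 0.0], [0.0, -0.001, -1.0]]
wrist_force: [0.2, -1.3, -0.5]
opening: 0.0854
```

Run:
```python
exec(open('m.py').read().split("f=dict")[0])
f=grab('scene','s4'); g=grab('wrist','w5')
for n,q in(('scene',f),('wrist',g)):
    w=cloud(q); d=np.linalg.norm(w[...,:2]-[.5255,.2608],axis=-1); rect(w[(d<.045)&(w[...,2]>.092)&(w[...,2]<.12)],n+' handle top')
a=cv2.resize(f['frame'][110:290,360:540],(400,400)); b=cv2.resize(g['frame'],(400,300)); b=np.vstack([b,np.zeros((100,400,3),np.uint8)])
cv2.imwrite('pics/s4c.png',np.hstack([a,b]))
s=state();print(s['time'],s['eef_pos'],s['wrist_force'],s['opening'])
```

```text
scene handle top 292 c [529.4 263.8] size [25.8 42.7] ang 15.9 zmed 101.1 mean [531.8 260.5  99.9]
wrist handle top 1590 c [524.2 263.2] size [23.6 39.9] ang 13.8 zmed 100.8 mean [524.  264.6 100.5]
10.675 [0.52421115 0.26223809 0.21133909] [ 0.20617639  0.15374285 -0.10639111] 0.08549980886772682
```

View pics/s4c.png

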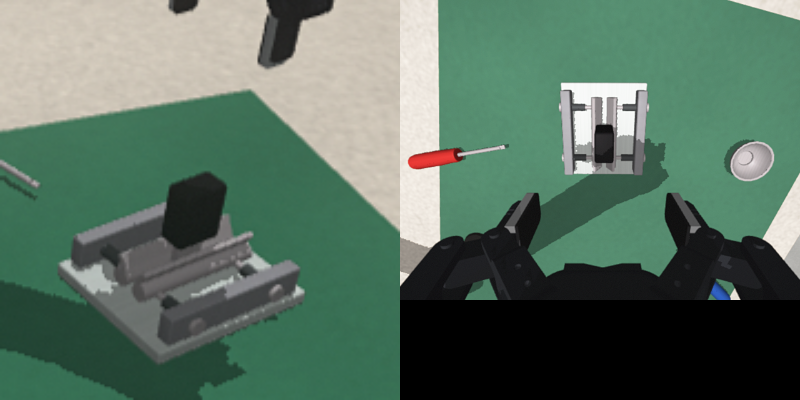

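The feeler stands upright between the jaws. Its handle top is at about 101 mm, so its origin is about 30 mm above the mouth, and the gripper is clear. I hand the job in.

```bash
python3 -c "
from plant import ticket
print(ticket.finish_job())"
```

```text
the job is handed in; nothing more can be done
None
```

I drew the middle-sized (40 mm) feeler out of the rack, pushed it blade-down between the clamp's jaws until it was home, let go and backed away. The job was handed in at about 10.7 s; the hand-in gives no verdict.

- **Push:** the wrist force rose to 2.6 N as the jaws took the blade, read 1.1 N part-way, then jumped to 11.7 N when the tip reached the base plate. I could not read the contact force between feeler and clamp directly.
- **Final position:** the handle's top is at about 101 mm, so the feeler's origin is about 30 mm above the mouth (allowed 24–41 mm, fully home is 31 mm). The wrist camera puts it 1–3 mm from the gap's middle and about 1° off the gap's line. It stands upright in the last pictures.
- **Gripper:** it is open and about 11 cm above the feeler, touching nothing, with the wrist force near zero.
- **Disagreement:** the scene camera put the handle about 5 mm further out in x and about 2° more turned. That view is oblique and includes the handle's side faces, so I trusted the wrist camera; both readings are within tolerance.

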